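# Close the warm pots and take a lid temperature

## Task

Close the two steel pots on the warming plate, each with the lid that fits it, seated flat on the rim. Then take the contact thermometer out of its leaning stand and hold it upright with its tip on the ringed spot at the middle of the wide pot's lid knob, pressing lightly so that the spring tip is pushed about half way in. Finish while still holding it there: do not put it down or let go, and leave the dishes, the tip box and the bottle alone.

Things in the scene. Friction and masses are not known exactly. Their poses are not given: they have to be found in the camera images.
- warm_plate: fixed white warming plate with an aluminium top, 130 (x) by 260 (y) by 35 mm tall, position and yaw vary. Origin at the centre of its underside; top 35 mm above. The two pots stand on it side by side along its y axis; either may be on either side.
- wide_pot: an open straight-sided round steel pot, 80 mm outside diameter, 72 mm inside, 50 mm tall, about 450 g, loose, standing on the warming plate about 136 mm from the other pot. Origin at the centre of its underside, z up; the rim is 50 mm above it.
- narrow_pot: an open straight-sided round steel pot, 52 mm outside diameter, 44 mm inside, 50 mm tall, about 300 g, loose, standing on the warming plate about 136 mm from the other pot. Origin at the centre of its underside, z up; the rim is 50 mm above it.
- wide_lid: aluminium lid, about 160 g: below, a plug 66 mm across, 10 mm deep (3 mm play all round in the wide pot's mouth); a flange 84 mm across, 5 mm thick, that lies on the rim; on top a flat-topped round knob 32 mm across, 26 mm tall. Starts plug down on the bench. Origin: centre of the plug's underside, z up; the knob spans 15 to 41 mm above it. Seated, it is 40 mm above the pot's origin.
- narrow_lid: aluminium lid, about 100 g: below, a plug 38 mm across, 10 mm deep (3 mm play all round in the narrow pot's mouth); a flange 56 mm across, 5 mm thick, that lies on the rim; on top a flat-topped round knob 32 mm across, 26 mm tall. Starts plug down on the bench. Origin: centre of the plug's underside, z up; the knob spans 15 to 41 mm above it. Seated, it is 40 mm above the pot's origin.
- wide_lid_spot (a point): centre of the flat top of the wide lid's knob, 41 mm above that lid's origin: the spot to measure, marked by a thin dark engraved ring 21 mm across.
- stand: fixed white plastic stand with a square sleeve (28 mm outside, 20 mm opening) that leans 25 degrees from vertical, its mouth towards the stand's own -x (roughly towards the robot). Origin at the underside of the base below the mouth; the mouth's centre is 90 mm above it. Sleeve 78 mm long.
- probe: contact thermometer, about 150 g, leaning in the stand, its collar on the sleeve's mouth. Origin: centre of the collar's underside; z runs along it, from tip to handle end. Along z: collar 36 mm across from 0 to 6 mm, round handle 24 mm across 6 to 90 mm, stem 16 mm across 0 to -50 mm, spring tip to -70 mm. Draw it out along its own axis: 75 mm clears the sleeve.
- plunger (a joint): how far the spring tip is pushed into the probe, m: 0 free, 0.012 bottomed, half way 0.006. Spring force about 1 N at 0 plus 0.5 N per mm (about 4 N half way).
- probe_tip (a point): centre of the flat round end face (13 mm across) of the probe's spring tip, on the probe's axis, 70 mm below the probe's origin when free, moving up as it is pushed in; its z axis is the probe's.
- dishes: stack of two white petri dishes, 90 mm across, 30 mm tall in all, one loose piece, a bystander. Origin at the centre of its underside.
- tip_box: blue pipette-tip box, 85 (x) by 120 (y) by 44 mm tall, a bystander. Origin at the centre of its underside.
- reagent: amber glass bottle with a blue cap, 70 mm across, 130 mm tall, a bystander. Origin at the centre of its underside.
Mind the look-alikes: they are no part of the job. What is shaped like the narrow_lid but blue or red is not meant.

How it is judged (in metres and radians):
On the way, in this order (a step that is already met when the one before it is completed fails the run):
1. both lids seated flat on their own pots, which stand on the warming plate, and let go (z of wide_lid in the frame of wide_pot between 0.0375 and 0.0425 m and horizontal distance between wide_lid and wide_pot below 0.005 m and angle between each of wide_lid, wide_pot, narrow_lid, narrow_pot's own z axis and vertical below 0.08 rad and z of wide_pot in the frame of warm_plate between 0.031 and 0.039 m and contact force between the fingers and wide_lid below 0.1 N and z of narrow_lid in the frame of narrow_pot between 0.0375 and 0.0425 m and horizontal distance between narrow_lid and narrow_pot below 0.005 m and z of narrow_pot in the frame of warm_plate between 0.031 and 0.039 m and contact force between the fingers and narrow_lid below 0.1 N), for 0.2 s.
2. the thermometer held by the gripper, clear of its stand (contact force between probe and stand below 0.05 N and contact force between the fingers and probe above 1 N and distance between probe and stand above 0.16 m), for 0.2 s.
At the end, for the whole second after the job is handed in: lids seated on their own pots (2.5 mm, 0.08 rad), pots upright on the plate; thermometer held still, out of its stand, upright within 0.12 rad, tip within 6.5 mm of the spot's centre, pressing 1.5 to 7 N, spring tip in by 3 to 9 mm; bystanders within 20 mm of their start (all of step 1 and value of joint plunger between 0.003 and 0.009 m and contact force between probe and wide_lid between 1.5 and 7 N and horizontal distance between probe_tip and wide_lid_spot below 0.0065 m and angle between probe's own z axis and vertical below 0.12 rad and contact force between the fingers and probe above 1 N and contact force between probe and stand below 0.05 N and linear speed of probe below 0.02 m/s and distance of each of dishes, tip_box, reagent from where it was at the start of the episode below 0.02 m); the arm keeps its last pose, push and grip.
It fails at once if the thermometer is rammed into the lid (over 15 N) (contact force between probe and wide_lid above 15 N).
It fails at once if a bystander is disturbed (moved over 20 mm) (distance of any of dishes, tip_box, reagent from where it was at the start of the episode above 0.02 m).
It fails at once if a pot is tipped (over 0.4 rad) (angle between any of wide_pot, narrow_pot's own z axis and vertical above 0.4 rad).
It also fails if it takes over 72 s, if anything falls off the work surface, if the arm or the gripper's body presses on something with over 40 N, if the wrist force passes 120 N, or if a joint passes its speed limit or range.

## Robot

A 6-joint arm with a two-finger parallel gripper is mounted at the origin on the work surface. World frame = base frame: x ahead of the robot, y to its left, z up, the work surface at z = 0. Lengths are in mm, angles in degrees, forces in N, time in s.
With the tool pointing down it reaches from about 300 to 850 mm from the base axis. Payload 5.4 kg.
Tool frame: the origin (TCP) lies midway between the tips of the shut fingers; the grasp point (between the pads) lies 19 mm behind it; z points along the fingers, y is the line along which they close (so a half turn about z gives the same grasp; the last joint's range is limited). The gripper opens to 85 mm and grips with 20 to 120 N. Pads are 22 mm wide; open, the fingers measure 114 mm over their backs; the gripper's body (76 mm by 85 mm) begins 54 mm behind the grasp point. The pads swing forward as they close: fully open they stand 13 mm farther back than shut.
Start: joints at [62.905, 9.076, 91.501, -0, 79.423, -12.038], TCP at [149.387, 555.238, 231.299] pointing down, gripper open.
Joint ranges: [-166.64, 166.64], [-54.1, 131.32], [10.49, 154.53], [-73.88, 253.88], [9.74, 151.15], [-171.62, 171.62]. Speed limits (degrees/s): [147.25, 147.25, 180, 180, 180, 180].

## Interface

Orientations are given as [roll, pitch, yaw] about the fixed x, y, z axes, in that order (R = Rz(yaw) Ry(pitch) Rx(roll)).
In Python, from station import robot, capture, camera_info, job_done gives the robot as it stands. The module is installed in compiled form; this text tells all that it offers.
- The arm moves only by the shell command python3 -m jog 'ROWS' [OPENING]. ROWS is JSON, a list that holds one entry, the list of rows, each a list of 4 numbers: the shift along the tool's x, y, z in units of 40 mm (1.0 is 40 mm), then the turn about the tool's z in units of 6 degrees (1.0 is 6 degrees). In form: [[[tx, ty, tz, turn], ...]]. A call has 1 to 20 rows; each row shifts and turns the commanded pose from where the row before left it, along the tool's axes as they then stand; what a row does not reach is not made up. A row lasts 1/12 s, in which the tool goes at most 41.7 mm and 7.16 degrees, less where a joint would pass 70% of its speed; a pose out of reach is approached as far as the arm can. A call is refused whole if a number of a shift passes 1 or a number of a turn 1, either way. A call with a gripper value outside its range is refused whole. OPENING is the opening, from 0 (shut) to 1 (fully open), set as the call begins (- or left out, the last holds). The fingers move at their own pace and stop on an object; the grip force is fixed at half the most. Time passes only in rows, so rows that do not move let the fingers close. It gives the time, the measured TCP pose, the force, the opening and the grip force at its end, in the units of the state.
- robot.observe(): the state, without advancing time (a new reading comes with each control period).
- capture(name): name is "scene" or "top"; returns the picture (384x512x3 uint8, red, green, blue); there is no depth.
- camera_info(name): a dict with "K" (3x3 intrinsics, pixels), "rvec" (rotation vector, rad) and "tvec" (3), from world to camera coordinates, as OpenCV has them. Camera axes: x right, y down, z forward; pixel columns grow to the right and rows downward; lengths in mm; the calibration is good to about 2 mm. A picture is of the moment at which its call begins. camera_info takes no time and is no camera call.
- job_done(): hands the job in; it is judged then, once.
The state is a dict: "time_s": time; "joint_pos": joint angles; "dq": joint speeds; "joint_torque": joint torques, N m; "eef_pos": TCP position; "tcp_rot": TCP orientation; "force": force on the tool from outside, world axes, zero at the start; "ft_torque": the same for the moment, N m; "finger_gap": finger opening in mm; "gripper_force": force on a finger pad.
Only numpy, scipy, OpenCV 4.12 (cv2) and the standard library are available. Lean on these libraries where they do the work, as an engineer would, in place of code of your own. Each camera call takes 0.05 s, during which the arm holds its last target. There are 200 camera calls.

## Working session

There is one attempt and no reset: what is moved stays moved. The work goes in short steps, Python scripts to look and compute and a shell command to move; the robot and the scene stay as the last step left them, time stands still between calls to the robot, and variables do not carry over. Pictures are saved under pics/ and viewed, at most 10 in all, crops included, and the job is handed in when it is done.

```bash
mkdir -p pics; python3 - <<'E'
from station import robot,capture,camera_info
import cv2
for n in("scene","top"):
    im=capture(n); cv2.imwrite(f"pics/{n}0.png",cv2.cvtColor(im,cv2.COLOR_RGB2BGR)); i=camera_info(n); print(n,i["K"],i["rvec"],i["tvec"])
s=robot.observe(); print(s["eef_pos"],s["tcp_rot"],s["finger_gap"],s["time_s"])
E
```

```text
scene [[375.77877514   0.         256.49311563]
 [  0.         375.77877514 189.32340349]
 [  0.           0.           1.        ]] [ 1.89350385  1.40536228 -0.66594187] [-158.87193494 -227.44278689 1480.66380797]
top [[391.54342049   0.         254.87964396]
 [  0.         391.54342049 187.45986677]
 [  0.           0.           1.        ]] [ 2.15171676 -2.10607479  0.19822375] [  10.54416261  487.30405134 1143.92104528]
[149.15553373 554.75680811 230.38761835] [-1.79902836e+02 -1.98292242e-02  1.64942776e+02] 85.2324297865825 0.1
```

View pics/scene0.png

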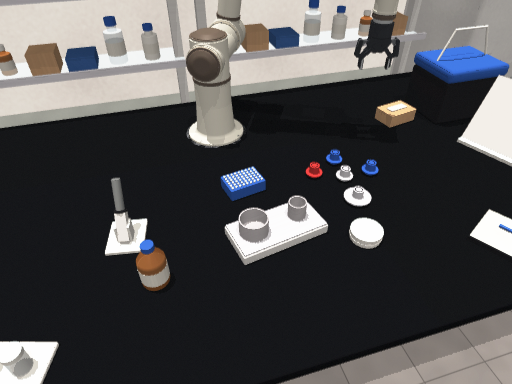

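View pics/top0.png

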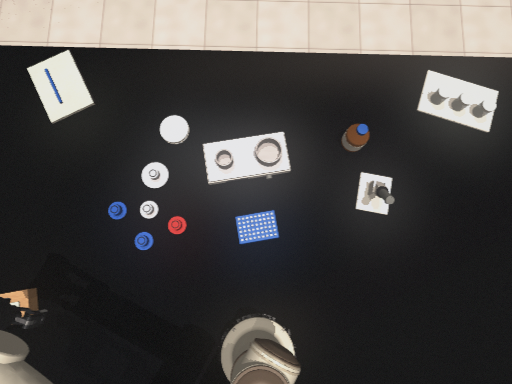

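The scene view shows the stand and thermometer at (122,215), the pots at (254,224) wide and (297,208) narrow, and the lids. There are five lid candidates (scene pixels / top pixels):
- White, large: (358,195) / (154,175)
- White, small: (345,172) / (149,209)
- Blue: (335,156) / (144,241)
- Blue: (371,167) / (117,210)
- Red: (314,170) / (177,225)

The large aluminium one is wide_lid. The small uncoloured one is narrow_lid, because blue and red are excluded. I'll confirm this in an enlarged crop.

```bash
python3 - <<'E'
import cv2,numpy as np
s=cv2.imread("pics/scene0.png");t=cv2.imread("pics/top0.png")
f=lambda im,x,y,w,h:cv2.resize(im[y:y+h,x:x+w],(400,300),interpolation=cv2.INTER_CUBIC)
a=np.vstack([np.hstack([f(s,304,142,80,60),f(t,106,160,80,60)]),np.hstack([f(s,220,180,112,84),f(t,340,160,80,60)])])
cv2.imwrite("pics/c1.png",a)
E
```

```text
(no output)
```

View pics/c1.png

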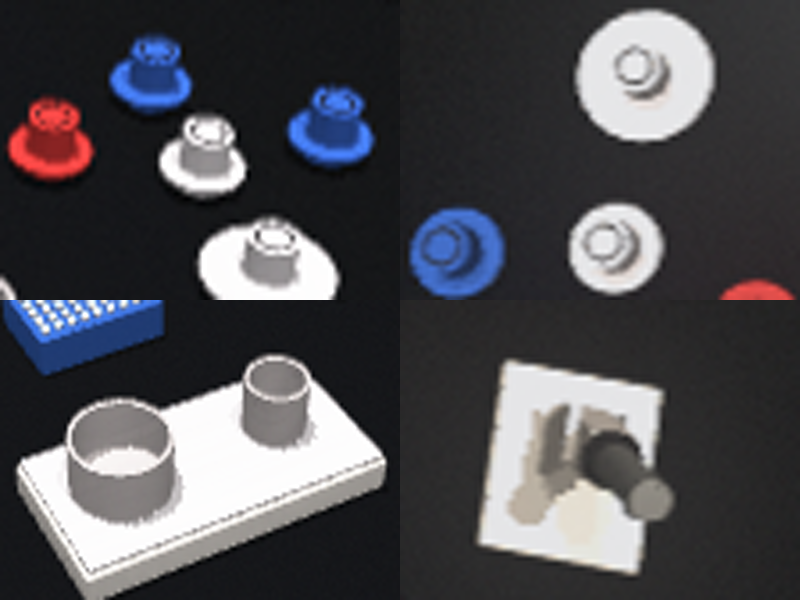

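The crop confirms it. The white ringed lids at top crop (634,67) large and (602,243) small are wide_lid and narrow_lid. Next I'll measure the poses.

```bash
cat > h.py <<'E'
import cv2,numpy as np
from station import robot,capture,camera_info
C={n:camera_info(n) for n in("scene","top")}
def ray(n,p):
    K,R,t=np.array(C[n]["K"]),cv2.Rodrigues(np.array(C[n]["rvec"]))[0],np.array(C[n]["tvec"]).ravel()
    d=R.T@np.linalg.inv(K)@[p[0],p[1],1.]; return -R.T@t,d/np.linalg.norm(d)
def plane(n,p,z):
    o,d=ray(n,p); return o+d*(z-o[2])/d[2]
def proj(n,X):
    return cv2.projectPoints(np.array(X,float).reshape(-1,3),np.array(C[n]["rvec"]),np.array(C[n]["tvec"]),np.array(C[n]["K"]),None)[0].reshape(-1,2)
def tri(ps,pt):
    (o1,d1),(o2,d2)=ray("scene",ps),ray("top",pt)
    a=np.linalg.lstsq(np.c_[d1,-d2],o2-o1,rcond=None)[0]; A,B=o1+a[0]*d1,o2+a[1]*d2
    return (A+B)/2,np.linalg.norm(A-B)
def gray(im): return cv2.cvtColor(im,cv2.COLOR_BGR2GRAY)
E
python3 - <<'E'
from h import *
np.set_printoptions(precision=1,suppress=True)
s=cv2.imread("pics/scene0.png");t=cv2.imread("pics/top0.png")
for n,a,b in(("wide knob",(358.3,189.0),(152.5,173)),("narrow knob",(345.2,167.8),(146,208.2)),("probe end",(117,180),(389.8,199.6))):
    print(n,*tri(a,b))
# lids by flange outline in top, z=15; plate, stand base outlines
m=(gray(t)>110).astype(np.uint8)
cs,_=cv2.findContours(m,cv2.RETR_EXTERNAL,cv2.CHAIN_APPROX_NONE)
for c in cs:
    if cv2.contourArea(c)<150: continue
    x,y,w,h=cv2.boundingRect(c)
    if y<60 or y>260: continue
    e=cv2.fitEllipse(c); r=cv2.minAreaRect(c)
    print("top blob",e[0],e[1],"z15",plane("top",e[0],15)[:2],"rect",r)
    if w>40 or x>330:
        z=35 if w>60 else 8
        P=np.array([plane("top",q,z)[:2] for q in cv2.boxPoints(r)]);print(P,P.mean(0))
z=lambda im,x,y,w,h,k:cv2.resize(im[y:y+h,x:x+w],None,fx=k,fy=k,interpolation=cv2.INTER_CUBIC)
a=np.vstack([z(t,200,130,100,50,8)[:,:800],np.hstack([z(s,100,170,50,25,8)*1,z(s,100,195,50,25,8)])])
cv2.imwrite("pics/c2.png",a)
E
```

```text
wide knob [524.7 333.   41.7] 3.428615922460861
narrow knob [416.  344.7  42.2] 4.054706879797652
probe end [ 438.9 -343.   168.7] 1.4684827283538466
top blob (143.51446533203125, 240.62815856933594) (15.376758575439453, 17.018978118896484) z15 [321.2 354.7] rect ((143.5, 240.5), (17.0, 15.0), 90.0)
top blob (176.66094970703125, 224.8574981689453) (15.859456062316895, 16.690776824951172) z15 [371.  257.2] rect ((177.0, 225.0), (16.0, 16.0), 90.0)
top blob (256.5696716308594, 226.54031372070312) (30.216995239257812, 45.29066467285156) z15 [371.1  13.2] rect ((256.5, 226.5), (27.125831604003906, 38.63376235961914), 80.53767395019531)
[[401.8  79.6]
 [424.1 -37.7]
 [342.  -52.4]
 [320.3  63.6]] [372.1  13.3]
top blob (148.7479705810547, 209.2209930419922) (17.19228744506836, 18.06409454345703) z15 [417.1 345.5] rect ((149.0, 209.5), (17.0, 18.0), 90.0)
top blob (373.3109130859375, 193.33880615234375) (36.48664093017578, 43.22602081298828) z15 [ 481.8 -347.5] rect ((375.45947265625, 193.2432403564453), (37.154170989990234, 37.811767578125), 9.462322235107422)
[[ 432.9 -288.1]
 [ 552.  -3
[... 238 characters left out ...]
4072723388672) (45.73187255859375, 102.55377197265625) z15 [588.  51.] rect ((246.5500030517578, 158.3500213623047), (43.84061813354492, 84.14570617675781), 81.8698959350586)
[[627.2 189.5]
 [672.  -70.2]
 [532.9 -90.3]
 [490.  164.4]] [580.5  48.3]
top blob (173.98484802246094, 129.03970336914062) (28.01869010925293, 29.014694213867188) z15 [676.1 283. ] rect ((173.5, 129.0), (28.0, 29.0), 90.0)
top blob (458.0594177246094, 100.67779541015625) (47.781700134277344, 91.52989959716797) z15 [ 793.8 -634. ] rect ((458.0848083496094, 100.72145080566406), (76.9498519897461, 42.842350006103516), 16.927513122558594)
[[ 750.3 -483.3]
 [ 891.9 -531.4]
 [ 820.  -764.3]
 [ 681.2 -712.1]] [ 785.8 -622.8]
```

View pics/c2.png

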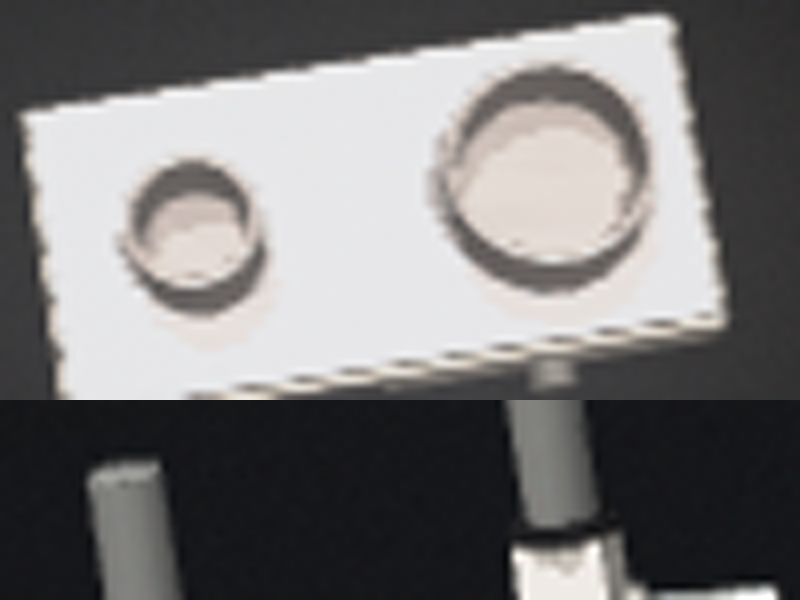

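The pot rims show in the top view at crop (194,222) narrow and (547,164) wide. The probe handle end is at scene (115,179) and its collar at (120,211).

```bash
python3 - <<'E'
from h import *
np.set_printoptions(precision=1,suppress=True)
for n,a,b in(("wide rim",(253.5,218.8),(267.9,150.06)),("narrow rim",(297.2,202),(223.8,157.3)),("probe end",(115.2,178.7),(389.8,199.6))):
    X,g=tri(a,b);print(n,X,g,"top@85",plane("top",b,85),"scene@85",plane("scene",a,85))
for n,a,b in(("wide knob",(358.3,189.0),(152.5,173)),("narrow knob",(345.2,167.8),(146,208.2))):
    print(n,"top@41",plane("top",b,41),"scene@41",plane("scene",a,41))
# probe axis: plane from scene handle line and top handle line
pl=lambda n,p,q:np.cross(ray(n,p)[1],ray(n,q)[1])
d=np.cross(pl("scene",(115.2,178.7),(120.2,209.5)),pl("top",(389.8,199.6),(381.5,191.5)));d/=np.linalg.norm(d);print("axis",d,np.degrees(np.arctan2(np.hypot(d[0],d[1]),abs(d[2]))),np.degrees(np.arctan2(d[1],d[0])))
print("collar scene@90",plane("scene",(120.2,210.8),92))
s=robot.observe();print(s["force"],s["time_s"])
E
```

```text
wide rim [594.4 -17.6  80.6] 4.296514370658069 top@85 [593.6 -15.3  85. ] scene@85 [598.2 -20.9  85. ]
narrow rim [568.5 114.2  83.2] 2.4182476069387633 top@85 [568.4 115.2  85. ] scene@85 [570.2 112.2  85. ]
probe end [ 438.3 -344.2  172.4] 3.261097359949677 top@85 [ 452.2 -373.3   85. ] scene@85 [ 314.9 -365.5   85. ]
wide knob top@41 [525.6 334.9  41. ] scene@41 [523.9 331.6  41. ]
narrow knob top@41 [416.9 347.   41. ] scene@41 [414.6 343.4  41. ]
axis [-0.4  0.1  0.9] 23.89889916685814 170.12186166061826
collar scene@90 [ 472.5 -352.5   92. ]
[-0.9 -0.3 -0.4] 0.1
```

```bash
cat > go.py <<'E'
import sys
from h import *
from scipy.spatial.transform import Rotation as Ro
s=robot.observe(); R=Ro.from_euler("xyz",s["tcp_rot"],degrees=True)
d=np.array([float(v) for v in sys.argv[1:4]])-s["eef_pos"]
print("units",np.round(R.inv().apply(d)/40,3),"pos",np.round(s["eef_pos"],1),"rot",np.round(s["tcp_rot"],1),"t",s["time_s"])
E
python3 go.py 416.5 345 80
```

```text
units [-7.818 -3.321  3.763] pos [149.2 554.8 230.4] rot [-179.9   -0.   164.9] t 0.1
```

```bash
python3 -m jog '[[[-0.6,-0.26,0.2,0],[-0.66,-0.28,0.3,0],[-0.66,-0.28,0.3,0],[-0.66,-0.28,0.3,0],[-0.66,-0.28,0.3,0],[-0.66,-0.28,0.3,0],[-0.66,-0.28,0.3,0],[-0.66,-0.28,0.3,0],[-0.66,-0.28,0.3,0],[-0.66,-0.28,0.3,0],[-0.66,-0.28,0.4,0],[-0.6,-0.26,0.46,0],[0,0,0,0],[0,0,0,0]]]' 0.65; python3 go.py 416.5 345 14
```

```text
time_s: 1.27
eef_pos: [415.8, 344.7, 79.5]
tcp_rot: [-179.9, -0.2, 164.8]
force: [-0.0, -0.7, 0.4]
finger_gap: 55.6
gripper_force: 0.0
units [-0.02   0.016  1.636] pos [415.8 344.7  79.5] rot [-179.9   -0.2  164.8] t 1.2667
```

```bash
python3 -m jog '[[[0,0,0.5,0],[0,0,0.5,0],[0,0,0.4,0],[0,0,0.22,0],[0,0,0,0],[0,0,0,0]]]' && python3 -m jog '[[[0,0,0,0],[0,0,0,0],[0,0,0,0],[0,0,0,0],[0,0,0,0],[0,0,0,0],[0,0,0,0],[0,0,0,0]]]' 0; python3 go.py 568.5 114 200
```

```text
time_s: 1.77
eef_pos: [415.8, 346.6, 16.6]
tcp_rot: [180.0, 0.0, 165.0]
force: [0.9, 0.1, 0.3]
finger_gap: 55.7
gripper_force: 0.0
time_s: 2.43
eef_pos: [417.4, 346.7, 17.9]
tcp_rot: [179.9, 0.1, 164.9]
force: [-1.3, -0.6, 5.5]
finger_gap: 30.3
gripper_force: 59.4
units [-5.169 -4.627 -4.552] pos [417.4 346.7  17.9] rot [1.799e+02 1.000e-01 1.649e+02] t 2.4333
```

```bash
python3 -m jog '[[[0,0,-0.3,0],[0,0,-0.7,0],[0,0,-0.8,0],[-0.2,-0.2,-0.8,0],[-0.5,-0.45,-0.4,0],[-0.64,-0.57,0,0],[-0.64,-0.57,0,0],[-0.64,-0.57,0,0],[-0.64,-0.57,0,0],[-0.64,-0.57,0,0],[-0.64,-0.57,0,0],[-0.5,-0.45,0,0],[-0.13,-0.12,0,0],[0,0,0,0],[0,0,0,0],[0,0,0,0]]]'; python3 - <<'E'
from h import *
o=[]
for n,(x,y) in(("scene",(260,150)),("top",(180,110))):
    im=cv2.cvtColor(capture(n),cv2.COLOR_RGB2BGR); cv2.imwrite(f"pics/{n}1.png",im); o.append(cv2.resize(im[y:y+90,x:x+80],(400,450),interpolation=cv2.INTER_CUBIC))
cv2.imwrite("pics/c3.png",np.hstack(o))
E
python3 go.py 568.5 114 140
```

```text
time_s: 3.77
eef_pos: [566.8, 114.1, 136.2]
tcp_rot: [180.0, -0.0, 165.0]
force: [-0.2, -0.7, -1.8]
finger_gap: 29.9
gripper_force: 59.5
units [-0.041  0.004 -0.097] pos [566.9 114.3 136.1] rot [180.  -0. 165.] t 3.8667
```

View pics/c3.png

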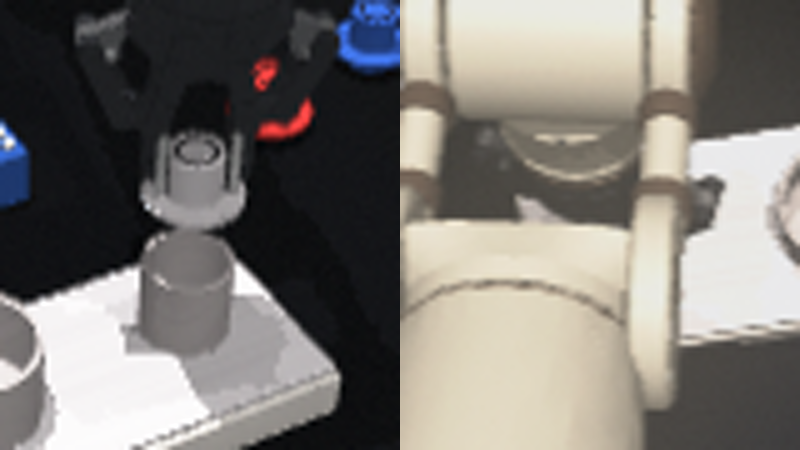

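The lid is held flat, with its knob top at scene (298.8,179.6). The arm blocks the top view, so I'll compare the lid with the pot in the scene view only.

```bash
python3 - <<'E'
from h import *
np.set_printoptions(precision=1,suppress=True)
for z in(158,160,162,164):print(z,plane("scene",(298.8,179.6),z))
# flange outline centre: crop left 140 right 246, y centre ~195 (z=15+)
print(proj("scene",[[568.5,114,162],[568.5,114,135],[568.5,114,85],[568.5,114,136]]), proj("scene",[[567,114,162]]))
E
```

```text
158 [563.9 114.2 158. ]
160 [566.2 113.1 160. ]
162 [568.6 112.1 162. ]
164 [570.9 111.  164. ]
[[299.5 179.5]
 [298.8 187.4]
 [297.6 201.5]
 [298.8 187.1]] [[299.3 179.1]]
```

```bash
python3 -m jog '[[[-0.04,0,0.3,0],[0,0,0.4,0],[0,0,0.2,0],[0,0,0.1,0],[0,0,0.05,0],[0,0,0.04,0],[0,0,0,0],[0,0,0,0]]]'; python3 -m jog '[[[0,0,0.03,0],[0,0,0.02,0],[0,0,0,0],[0,0,0,0]]]'; python3 go.py 568.5 114.4 90
```

```text
time_s: 4.53
eef_pos: [569.8, 112.6, 93.1]
tcp_rot: [180.0, 0.1, 164.9]
force: [-0.9, -0.1, -0.8]
finger_gap: 30.3
gripper_force: 59.6
time_s: 4.87
eef_pos: [570.3, 112.6, 92.9]
tcp_rot: [180.0, 0.1, 165.0]
force: [-4.2, 0.2, 11.1]
finger_gap: 29.9
gripper_force: 60.7
units [0.054 0.032 0.072] pos [570.3 112.6  92.9] rot [1.80e+02 1.00e-01 1.65e+02] t 4.8667
```

```bash
python3 -m jog '[[[0,0,-0.02,0],[0,0,0,0],[0,0,0,0],[0,0,0,0],[0,0,0,0],[0,0,0,0]]]' 0.65; python3 -m jog '[[[0,0,-0.4,0],[0,0,-0.6,0],[0,0,-0.5,0],[0,0,0,0]]]'; python3 - <<'E'
from h import *
im=cv2.cvtColor(capture("scene"),cv2.COLOR_RGB2BGR); cv2.imwrite("pics/s2.png",im); cv2.imwrite("pics/c4.png",cv2.resize(im[160:260,220:340],None,fx=5,fy=5,interpolation=cv2.INTER_CUBIC))
E
python3 go.py 525.3 334 100
```

```text
time_s: 5.37
eef_pos: [569.1, 112.6, 91.1]
tcp_rot: [-180.0, -0.0, 164.9]
force: [0.9, -0.5, 0.4]
finger_gap: 55.4
gripper_force: 0.0
time_s: 5.7
eef_pos: [572.2, 112.6, 156.2]
tcp_rot: [179.9, 0.5, 165.0]
force: [1.1, -1.0, 0.5]
finger_gap: 56.1
gripper_force: 0.0
units [2.551 5.046 1.342] pos [571.1 112.6 153.9] rot [179.9   0.3 164.9] t 5.75
```

View pics/c4.png

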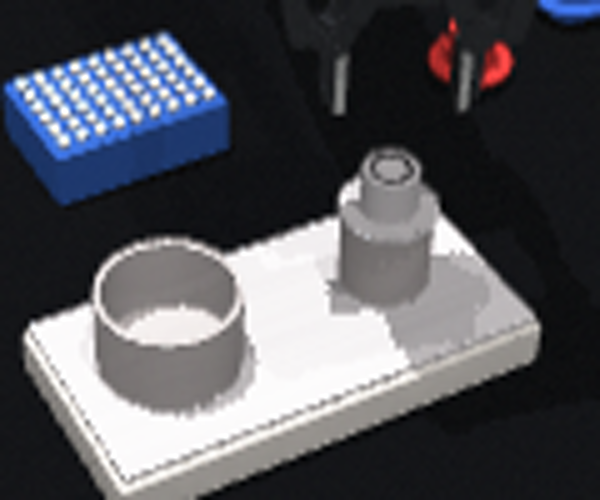

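The narrow lid is seated flat, with its knob at crop (391,168). The wide pot's rim centre is at scene (253.5,218). Next is the wide lid.

```bash
python3 -m jog '[[[0.15,0.3,0,0],[0.35,0.7,0,0],[0.35,0.7,0.1,0],[0.35,0.7,0.2,0],[0.35,0.7,0.2,0],[0.35,0.7,0.2,0],[0.35,0.7,0.3,0],[0.2,0.4,0.3,0],[0.1,0.15,0,0],[0,0,0,0],[0,0,0,0]]]'; python3 go.py 525.3 334.6 17
```

```text
time_s: 6.67
eef_pos: [522.8, 333.9, 98.9]
tcp_rot: [-179.9, -0.0, 165.0]
force: [0.6, -0.1, 1.0]
finger_gap: 55.6
gripper_force: 0.0
units [-0.058  0.036  2.047] pos [522.8 333.9  98.9] rot [-179.9   -0.   165. ] t 6.6667
```

```bash
python3 -m jog '[[[-0.05,0.03,0.5,0],[0,0,0.6,0],[0,0,0.5,0],[0,0,0.3,0],[0,0,0.18,0],[0,0,0,0],[0,0,0,0]]]' && python3 -m jog '[[[0,0,0,0],[0,0,0,0],[0,0,0,0],[0,0,0,0],[0,0,0,0],[0,0,0,0],[0,0,0,0]]]' 0; python3 go.py 595 -16 140
```

```text
time_s: 7.25
eef_pos: [526.2, 334.5, 16.9]
tcp_rot: [180.0, 0.1, 164.9]
force: [-0.2, -0.1, -0.3]
finger_gap: 55.3
gripper_force: 0.0
time_s: 7.83
eef_pos: [526.8, 335.1, 18.1]
tcp_rot: [179.9, 0.2, 165.0]
force: [-0.7, -1.1, 5.7]
finger_gap: 30.3
gripper_force: 60.0
units [-3.933 -8.029 -3.047] pos [526.8 335.1  18.1] rot [179.9   0.2 165. ] t 7.8333
```

```bash
python3 -m jog '[[[0,0,-0.3,0],[0,0,-0.7,0],[0,0,-0.8,0],[-0.1,-0.2,-0.8,0],[-0.25,-0.5,-0.4,0],[-0.33,-0.7,0,0],[-0.33,-0.7,0,0],[-0.33,-0.7,0,0],[-0.33,-0.7,0,0],[-0.33,-0.7,0,0],[-0.33,-0.7,0,0],[-0.33,-0.7,0,0],[-0.33,-0.7,0,0],[-0.33,-0.7,0,0],[-0.33,-0.7,0,0],[-0.28,-0.5,0,0],[0,0,0,0],[0,0,0,0],[0,0,0,0]]]'; python3 - <<'E'
from h import *
np.set_printoptions(precision=1,suppress=True)
for p in((253.5,218),(253.9,218.),(253.5,218.8)):print(plane("scene",p,85))
im=cv2.cvtColor(capture("scene"),cv2.COLOR_RGB2BGR);cv2.imwrite("pics/s3.png",im)
t=cv2.imread("pics/top0.png")
a=cv2.resize(im[150:240,205:305],(400,360),interpolation=cv2.INTER_CUBIC)
b=cv2.resize(t[130:175,246:296],(400,360),interpolation=cv2.INTER_CUBIC)
cv2.imwrite("pics/c5.png",np.hstack([a,b]))
E
python3 go.py 595 -18 140
```

```text
time_s: 9.42
eef_pos: [591.7, -22.2, 136.3]
tcp_rot: [180.0, -0.0, 164.9]
force: [0.2, 0.3, -1.3]
finger_gap: 29.7
gripper_force: 59.8
[595.4 -20.   85. ]
[595.7 -19.   85. ]
[598.2 -20.9  85. ]
units [-0.056  0.112 -0.095] pos [591.7 -21.7 136.2] rot [180.  -0. 165.] t 9.4667
```

View pics/c5.png

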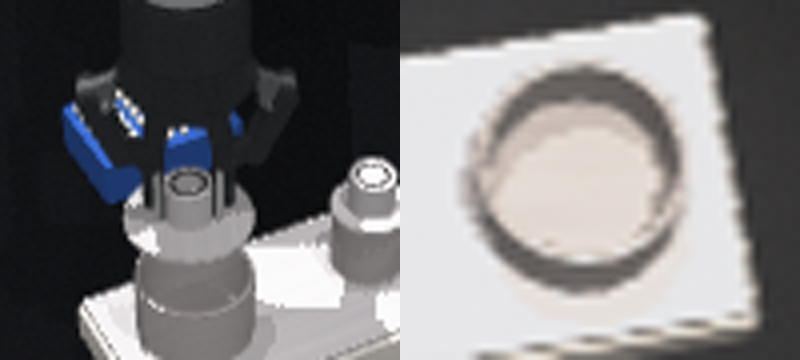

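```bash
python3 - <<'E'
from h import *
print(proj("scene",[[591.7,-21.9,162.5],[591.7,-21.9,164],[591.7,-21.9,137.5],[595,-18,85],[570,113,161]]).round(1))
for z in(161,162.5,164): print(plane("scene",(251.6,195.4),z).round(1))
# narrow lid seated now: knob top crop(391,168)/5 in s2
print(plane("scene",(220+391/5-.4,160+168/5-.4),116).round(1))
print(plane("top",(267.8,150.1),85).round(1))
E
```

```text
[[252.  194.8]
 [252.  194.3]
 [252.2 202.3]
 [254.2 217.7]
 [299.3 180.2]]
[592.  -23.1 161. ]
[593.7 -23.6 162.5]
[595.4 -24.  164. ]
[569.4 112.1 116. ]
[593.5 -15.   85. ]
```

```bash
python3 -m jog '[[[-0.06,0.11,0.1,0],[0,0,0.4,0],[0,0,0.2,0],[0,0,0.15,0],[0,0,0.05,0],[0,0,0,0],[0,0,0,0]]]'; python3 -m jog '[[[0,0,0.08,0],[0,0,0.08,0],[0,0,0.05,0],[0,0,0,0],[0,0,0,0]]]'; python3 go.py 595 -18 93
```

```text
time_s: 10.05
eef_pos: [595.7, -19.0, 100.4]
tcp_rot: [180.0, 0.0, 165.0]
force: [0.3, 0.2, -1.2]
finger_gap: 29.8
gripper_force: 59.8
time_s: 10.47
eef_pos: [595.9, -19.3, 93.1]
tcp_rot: [-180.0, 0.0, 164.9]
force: [-2.5, 0.8, 5.2]
finger_gap: 30.1
gripper_force: 60.8
units [0.029 0.025 0.002] pos [595.9 -19.3  93.1] rot [-180.     0.   164.9] t 10.4667
```

```bash
python3 -m jog '[[[0,0,-0.02,0],[0,0,0,0],[0,0,0,0],[0,0,0,0],[0,0,0,0],[0,0,0,0]]]' 0.65; python3 -m jog '[[[0,0,-0.4,0],[0,0,-0.8,0],[0,0,-0.8,0],[0,0,-0.8,-0.4],[0,0,-0.5,-0.43],[0,0,0,0],[0,0,0,0]]]'; python3 - <<'E'
from h import *
im=cv2.cvtColor(capture("scene"),cv2.COLOR_RGB2BGR);cv2.imwrite("pics/s4.png",im)
t=cv2.cvtColor(capture("top"),cv2.COLOR_RGB2BGR);cv2.imwrite("pics/t4.png",t)
cv2.imwrite("pics/c6.png",np.hstack([cv2.resize(im[160:250,220:320],(400,360),interpolation=cv2.INTER_CUBIC),cv2.resize(t[120:192,205:285],(400,360),interpolation=cv2.INTER_CUBIC)]))
print("bottle",plane("top",(362,129),130),plane("scene",(147,246),130))
E
python3 go.py 453 -346.5 225
```

```text
time_s: 10.97
eef_pos: [595.4, -19.2, 92.4]
tcp_rot: [-180.0, -0.0, 164.9]
force: [0.5, 0.7, 0.3]
finger_gap: 55.8
gripper_force: 0.0
time_s: 11.55
eef_pos: [596.3, -19.4, 226.0]
tcp_rot: [-180.0, 0.2, 169.9]
force: [0.1, 0.4, -0.9]
finger_gap: 55.3
gripper_force: 0.0
bottle [ 650.15871888 -285.28718286  130.        ] [ 656.52816555 -288.66877582  130.        ]
units [ 2.05  -8.682 -0.048] pos [594.7 -19.  222.9] rot [ 1.800e+02 -1.000e-01  1.699e+02] t 11.65
```

View pics/c6.png

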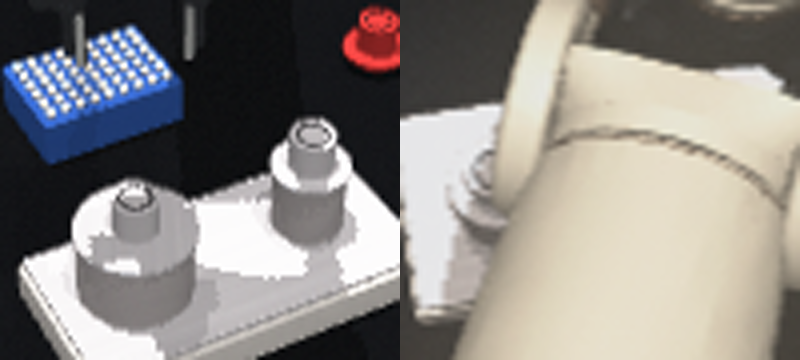

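Both lids are seated flat. The wide lid's ringed spot is at scene (253.4,209.1). Next is the thermometer.

```bash
python3 -m jog '[[[0.1,-0.4,0,0],[0.15,-0.7,0,0],[0.18,-0.76,0,0],[0.18,-0.76,0,0],[0.18,-0.76,0,0],[0.18,-0.76,0,0],[0.18,-0.76,0,0],[0.18,-0.76,0,0],[0.18,-0.76,0,0],[0.18,-0.76,0,0],[0.18,-0.76,0,0],[0.17,-0.7,0,0],[0.1,-0.3,0,0],[0,0,0,0],[0,0,0,0],[0,0,0,0]]]'; python3 - <<'E'
from h import *
np.set_printoptions(precision=1,suppress=True)
print("spot scene@126",plane("scene",(253.4,209.1),126))
E
python3 go.py 453 -346.5 119
```

```text
time_s: 12.98
eef_pos: [448.9, -354.9, 223.6]
tcp_rot: [179.9, -0.1, 170.0]
force: [-0.5, 0.5, -0.6]
finger_gap: 55.6
gripper_force: 0.0
spot scene@126 [605.1 -22.7 126. ]
units [-0.068  0.219  2.615] pos [ 448.9 -354.9  223.6] rot [ 1.799e+02 -1.000e-01  1.700e+02] t 12.9833
```

```bash
python3 -m jog '[[[-0.07,0.22,0.3,0],[0,0,0.5,0],[0,0,0.5,0],[0,0,0.5,0],[0,0,0.4,0],[0,0,0.3,0],[0,0,0.1,0],[0,0,0,0],[0,0,0,0]]]'; python3 - <<'E'
from h import *
print(plane("scene",(253.4,209.1),116).round(1))
im=cv2.cvtColor(capture("scene"),cv2.COLOR_RGB2BGR);cv2.imwrite("pics/s5.png",im)
t=cv2.cvtColor(capture("top"),cv2.COLOR_RGB2BGR)
cv2.imwrite("pics/c7.png",np.hstack([cv2.resize(im[150:240,80:180],(400,360),interpolation=cv2.INTER_CUBIC),cv2.resize(t[150:222,340:420],(400,360),interpolation=cv2.INTER_CUBIC)]))
E
python3 go.py 453 -346.5 119
```

```text
time_s: 13.73
eef_pos: [453.5, -347.9, 121.0]
tcp_rot: [-180.0, 0.0, 170.0]
force: [0.6, -0.9, 0.6]
finger_gap: 55.6
gripper_force: 0.0
[594.7 -19.8 116. ]
units [0.026 0.05  0.071] pos [ 453.7 -348.6  121.8] rot [-1.799e+02  1.000e-01  1.699e+02] t 13.8333
```

View pics/c7.png

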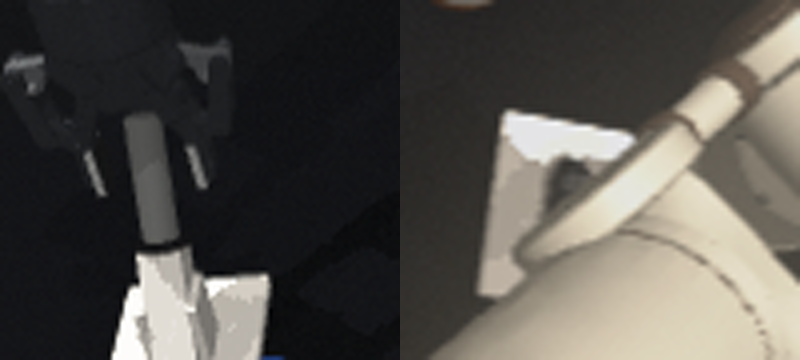

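```bash
python3 -m jog '[[[0,0,0,0],[0,0,0,0],[0,0,0,0],[0,0,0,0],[0,0,0,0],[0,0,0,0],[0,0,0,0],[0,0,0,0]]]' 0; python3 -m jog '[[[0.04,0,-0.09,0],[0.085,0,-0.18,0],[0.085,0,-0.18,0],[0.085,0,-0.18,0],[0.085,0,-0.18,0],[0.085,0,-0.18,0],[0.085,0,-0.18,0],[0.085,0,-0.18,0],[0.03,0,-0.06,0],[0,0,0,0],[0,0,0,0]]]'
```

```text
time_s: 14.5
eef_pos: [453.2, -348.3, 121.3]
tcp_rot: [-180.0, 0.0, 169.9]
force: [-1.1, 2.4, 5.8]
finger_gap: 22.5
gripper_force: 58.6
time_s: 15.42
eef_pos: [426.7, -343.4, 177.0]
tcp_rot: [-180.0, 0.0, 169.9]
force: [-0.2, 0.1, -2.0]
finger_gap: 22.7
gripper_force: 58.7
```

```bash
python3 -m jog '[[[-0.08,0,-0.034,0],[-0.08,0,-0.034,0],[-0.08,0,-0.03,0],[-0.08,0,-0.03,0],[-0.08,0,-0.025,0],[-0.08,0,-0.025,0],[-0.08,0,-0.02,0],[-0.08,0,-0.02,0],[0,0,0,0]]]'; python3 -m jog '[[[-0.08,0,-0.016,0],[-0.08,0,-0.016,0],[-0.08,0,-0.01,0],[-0.08,0,-0.01,0],[-0.08,0,-0.007,0],[-0.08,0,-0.005,0],[-0.08,0,-0.004,0],[-0.08,0,0,0],[-0.08,0,0,0],[0,0,0,0],[0,0,0,0]]]'
python3 - <<'E'
from h import *
im=cv2.cvtColor(capture("scene"),cv2.COLOR_RGB2BGR);cv2.imwrite("pics/s6.png",im)
t=cv2.cvtColor(capture("top"),cv2.COLOR_RGB2BGR)
cv2.imwrite("pics/c8.png",np.hstack([cv2.resize(im[140:240,70:170],(500,500),interpolation=cv2.INTER_CUBIC),cv2.resize(t[150:250,350:410],(300,500),interpolation=cv2.INTER_CUBIC)]))
E
```

```text
time_s: 16.17
eef_pos: [452.4, -347.7, 185.5]
tcp_rot: [180.0, -0.0, 169.9]
force: [-3.1, 1.4, -3.5]
finger_gap: 22.8
gripper_force: 58.9
time_s: 17.08
eef_pos: [481.0, -353.3, 188.8]
tcp_rot: [-180.0, 0.1, 169.9]
force: [-2.7, 1.4, -0.4]
finger_gap: 22.7
gripper_force: 58.9
```

View pics/c8.png

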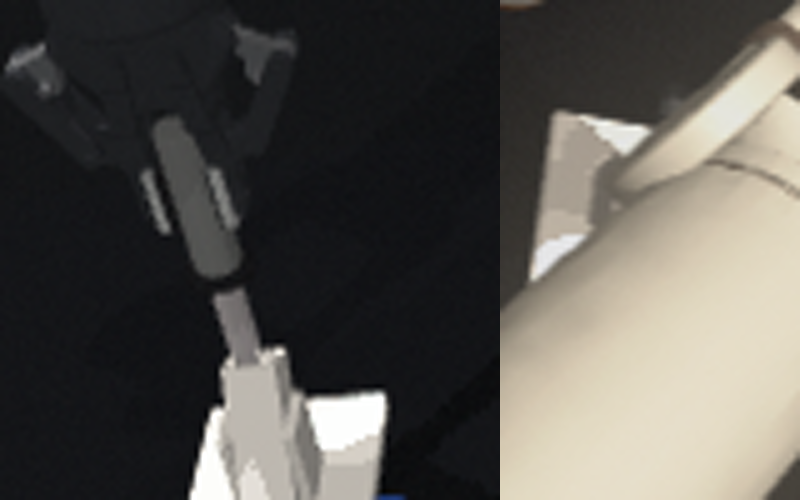

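The probe is pivoting in the pads, and its side tilt matches the fingers at crop (168,125) to (218,285). I'll lift it clear and turn it so the lean plane crosses the camera's view.

```bash
python3 -m jog '[[[0,0,-0.2,0],[0,0,-0.4,0],[0,0,-0.5,0],[0,0,-0.5,0],[0,0,-0.4,0],[0,0,-0.1,0],[0,0,0,0],[0,0,0,0],[0,0,0,0]]]'; python3 - <<'E'
from h import *
o,_=ray("scene",(256,190)); print("cam",o.round(0))
print(proj("scene",[[481,-353,z] for z in(80,126,211,245)]).round(1))
s=robot.observe();print(s["joint_pos"])
E
python3 go.py 596 -19 272
```

```text
time_s: 17.93
eef_pos: [480.0, -352.5, 270.8]
tcp_rot: [179.9, -0.1, 169.9]
force: [-0.4, -0.4, -2.1]
finger_gap: 23.0
gripper_force: 59.4
cam [1277. -211.  771.]
[[121.1 216.2]
 [116.9 203.4]
 [108.4 177.3]
 [104.7 166. ]]
[-4.79152679e+01  1.08269362e+01  8.50530949e+01  1.88082524e-02
  8.42400153e+01 -1.27836087e+02]
units [-1.396  8.715 -0.018] pos [ 480.  -352.5  270.8] rot [ 1.799e+02 -1.000e-01  1.699e+02] t 17.9333
```

```bash
python3 -m jog '[[[-0.05,0.3,0,0],[-0.12,0.7,0,0],[-0.12,0.75,0,0],[-0.12,0.75,0,0],[-0.12,0.75,0,0],[-0.12,0.75,0,0],[-0.12,0.75,0,0],[-0.12,0.75,0,0],[-0.12,0.75,0,0],[-0.12,0.75,0,0],[-0.12,0.75,0,0],[-0.12,0.6,0,0],[-0.05,0.3,0,0],[0,0,0,0]]]';python3 -m jog '[[[0,0,0,0.5],[0,0,0,1],[0,0,0,1],[0,0,0,1],[0,0,0,1],[0,0,0,1],[0,0,0,1],[0,0,0,1],[0,0,0,1],[0,0,0,1],[0,0,0,1],[0,0,0,1],[0,0,0,1],[0,0,0,1],[0,0,0,1],[0,0,0,0.5],[0,0,0,0],[0,0,0,0],[0,0,0,0]]]'
python3 - <<'E'
from h import *
im=cv2.cvtColor(capture("scene"),cv2.COLOR_RGB2BGR);cv2.imwrite("pics/s7.png",im)
cv2.imwrite("pics/c9.png",cv2.resize(im[120:240,205:305],(500,600),interpolation=cv2.INTER_CUBIC))
E
python3 go.py 596 -19 250
```

```text
time_s: 19.1
eef_pos: [596.7, -19.0, 271.4]
tcp_rot: [179.9, -0.1, 170.1]
force: [-0.4, -0.0, -2.3]
finger_gap: 22.5
gripper_force: 59.5
time_s: 20.68
eef_pos: [596.5, -22.7, 272.1]
tcp_rot: [-180.0, 0.0, 80.0]
force: [0.3, -0.1, -2.0]
finger_gap: 22.8
gripper_force: 59.6
units [ 0.086 -0.029  0.554] pos [596.6 -22.6 272.1] rot [-180.    0.   80.] t 20.7333
```

View pics/c9.png

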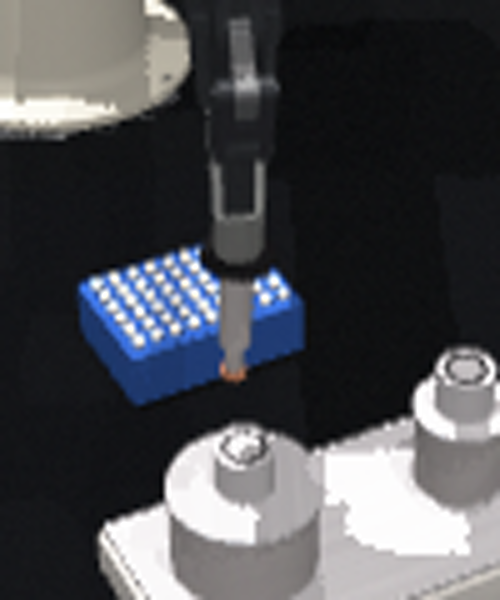

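The probe looks nearly upright: handle at crop (239,240), stem (236,300), tip (233.5,374). The ringed spot is at crop (243,445).

```bash
cat > ax.py <<'E'
from h import *
s=cv2.imread("pics/s7.png")
x0,y0=205,120
k=5; g=cv2.resize(gray(s)[y0:240,x0:305],None,fx=k,fy=k,interpolation=cv2.INTER_CUBIC)
for y in(290,300,310,320,330,340): # handle / stem columns by brightness gradient
    r=cv2.GaussianBlur(g[y-3:y+4].mean(0).reshape(1,-1).astype(np.float32),(1,1),0).ravel(); d=np.gradient(r)
    print(y,r[205:270:6].round(0))
p=lambda u,v:(x0+(u+.5)/k-.5,y0+(v+.5)/k-.5)
X=[[596.5,-22.5,z] for z in(165,200,240,250)]
print("vertical crop px",((proj("scene",X)-[x0-.5,y0-.5])*k-.5).round(1))
for z in(160,163,166,169):print(z,plane("scene",p(233.5,374),z).round(1))
print("spot",plane("scene",p(243,445),116).round(1))
E
python3 ax.py
```

```text
290 [137. 221. 160. 108. 123. 124. 124. 117. 145. 194. 160.]
300 [200. 115. 201. 102. 122. 123. 120. 114. 101. 153. 236.]
310 [210. 204. 141. 108. 123. 123. 120. 115. 103. 111. 114.]
320 [118. 194. 133. 110. 121. 123. 122. 113.  79.  71.  62.]
330 [100. 105.  98. 115. 122. 122. 128. 118.  59.  55.  57.]
340 [ 63.  55.  70. 117. 122. 126. 129. 119.  58.  57.  57.]
vertical crop px [[238.6 378.2]
 [237.6 323.3]
 [236.4 257.1]
 [236.1 239.9]]
160 [587.  -22.5 160. ]
163 [590.4 -23.4 163. ]
166 [593.8 -24.3 166. ]
169 [597.2 -25.2 169. ]
spot [592.7 -19.7 116. ]
```

```bash
python3 -m jog '[[[0.06,-0.02,0.1,0],[0.053,-0.015,0.3,0],[0,0,0.3,0],[0,0,0.15,0],[0,0,0.05,0],[0,0,0,0],[0,0,0,0],[0,0,0,0]]]'
python3 - <<'E'
from h import *
im=cv2.cvtColor(capture("scene"),cv2.COLOR_RGB2BGR);cv2.imwrite("pics/s8.png",im)
t=cv2.cvtColor(capture("top"),cv2.COLOR_RGB2BGR);cv2.imwrite("pics/t8.png",t)
cv2.imwrite("pics/c10.png",np.hstack([cv2.resize(im[165:225,230:280],(500,600),interpolation=cv2.INTER_CUBIC),cv2.resize(t[120:180,250:280],(300,600),interpolation=cv2.INTER_CUBIC)]))
E
python3 go.py 596 -18 230
```

```text
time_s: 21.4
eef_pos: [596.6, -17.6, 236.9]
tcp_rot: [179.9, 0.0, 79.9]
force: [0.1, -0.3, -1.1]
finger_gap: 22.4
gripper_force: 59.6
units [-0.011 -0.013  0.176] pos [596.6 -17.7 237. ] rot [179.9   0.   79.9] t 21.5
```

View pics/c10.png

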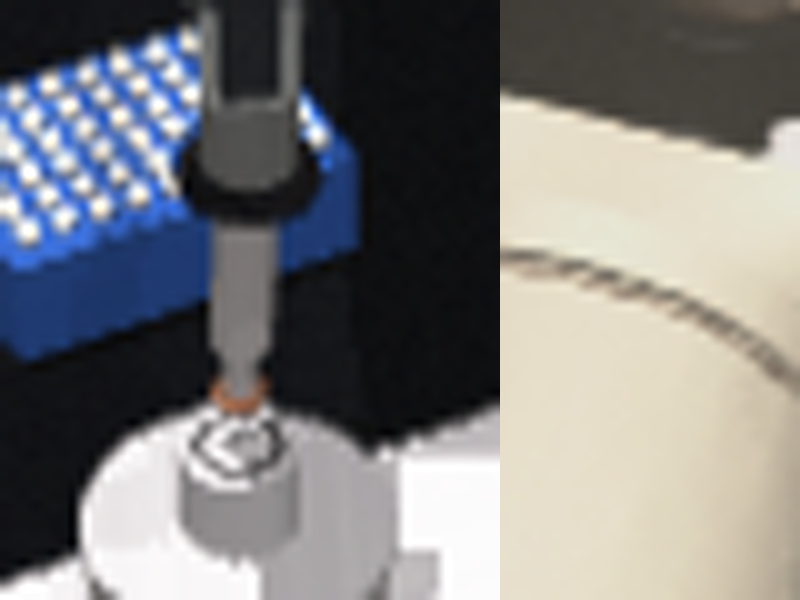

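I've used my 10 pictures. The tip at crop (239,402) lines up with the ringed spot at (237,445), about 13–15 mm above it. I'll lower it in small steps while watching the force.

```bash
q(){ python3 -c "
from station import robot
s=robot.observe();print(s['eef_pos'][2].round(1),s['force'].round(1))"; }
python3 -m jog '[[[0,0,0.1,0],[0,0,0.15,0],[0,0,0,0],[0,0,0,0]]]'|grep -E 'pos|force:'
python3 -m jog '[[[0,0,0.05,0],[0,0,0,0],[0,0,0,0]]]'|grep -E 'pos|force:'
python3 -m jog '[[[0,0,0.05,0],[0,0,0,0],[0,0,0,0]]]'|grep -E 'pos|force:'
```

```text
eef_pos: [595.7, -17.4, 225.4]
force: [1.2, 0.5, -1.6]
gripper_force: 59.6
eef_pos: [596.2, -17.5, 224.3]
force: [-0.2, -0.6, -2.4]
gripper_force: 59.6
eef_pos: [596.2, -17.5, 222.3]
force: [-0.5, -0.2, -2.3]
gripper_force: 59.6
```

```bash
python3 -m jog '[[[0,0,0.03,0],[0,0,0,0],[0,0,0,0],[0,0,0,0]]]'|grep -E 'pos|force:'
python3 -m jog '[[[0,0,0.03,0],[0,0,0,0],[0,0,0,0],[0,0,0,0]]]'|grep -E 'pos|force:'
python3 -m jog '[[[0,0,0.03,0],[0,0,0,0],[0,0,0,0],[0,0,0,0]]]'|grep -E 'pos|force:'
python3 -m jog '[[[0,0,0.03,0],[0,0,0,0],[0,0,0,0],[0,0,0,0]]]'|grep -E 'pos|force:'
```

```text
eef_pos: [596.3, -17.6, 221.4]
force: [0.2, 0.6, 0.6]
gripper_force: 59.7
eef_pos: [596.3, -17.6, 220.1]
force: [-0.3, 0.5, -0.3]
gripper_force: 59.7
eef_pos: [596.3, -17.6, 218.9]
force: [0.6, -1.0, 1.2]
gripper_force: 59.8
eef_pos: [596.3, -17.6, 217.7]
force: [-0.5, -0.4, 1.2]
gripper_force: 59.8
```

```bash
python3 -m jog '[[[0,0,0.035,0],[0,0,0,0],[0,0,0,0],[0,0,0,0]]]'|grep -E 'pos|force:'
python3 - <<'E'
from h import *
F=[]
for i in range(12):
    im=cv2.cvtColor(capture("scene"),cv2.COLOR_RGB2BGR); s=robot.observe(); F.append(s["force"])
print("F",np.mean(F,0).round(2),s["eef_pos"].round(1),s["time_s"])
cv2.imwrite("pics/s9.png",im)
h=cv2.cvtColor(im,cv2.COLOR_BGR2HSV)[185:230,235:275].astype(int)
m=(h[...,0]<18)&(h[...,1]>90)&(h[...,2]>80)
y,x=np.nonzero(m); print("orange tip px",x.mean()+235,y.mean()+185,len(x))
g=gray(im)[195:222,240:268]; print(g)
E
```

```text
eef_pos: [596.3, -17.6, 216.3]
force: [-0.2, -0.2, 2.1]
gripper_force: 59.9
F [ 0.14 -0.77  2.54] [596.3 -17.6 216.2] 24.6
orange tip px 253.8 208.8 5
[[ 51  52  53  52  52  56  53  51  41  27  16  80 115 118 119 119 114  80
   22  21  21  23  23  22  21  15  15  15]
 [ 51  53  52  49  48  52  28  17  16  15  16  81 114 118 119 118 113  82
   20  22  21  22  22  20  16  14  16  18]
 [ 49  47  48  27  17  15  15  12  20  20  21  82 115 119 120 118 113  76
   19  21  21  21  21  21  17  16  16  15]
 [ 29  15  12  13  15  21  21  21  20  20  22  82 115 119 120 118 112  58
   21  22  21  21  23  22  21  16  14  16]
 [ 13  11  18  17  19  20  21  20  21  21  22  83 115 119 120 118 112  58
   22  21  21  22  21  23  22  14  13  15]
 [ 19  18  17  19  18  18  22  21  20  22  21  91 115 119 120 118 112  58
   20  20  21  23  20  21  21  16  15  15]
 [ 18  16  18  17  18  20  20  21  19  22  21 120 116 119 119 119 112  55
   20  22  21  22  21  21  21  16  14  15]
 [ 17  17  17  16  20  22  22  20  19  20  23 107 116 120 119 125 113  52
   21  22  22  20  21  23  20  16  17  14]
 [ 18  18  19
[... 1510 characters left out ...]
231 229 230 232 233 233 232 209 131 134 137 140 143 142 143 144 144 142
  136 126 167 166 166 167 172 167 167 168]
 [230 229 230 232 233 233 233 232 141 136 139 141 143 142 143 144 143 142
  136 128 166 167 166 167 171 168 168 168]
 [230 229 229 232 233 234 234 232 203 142 138 142 143 143 144 144 143 142
  139 143 168 167 166 167 171 169 168 169]
 [231 229 229 232 233 233 235 232 246 197 154 142 142 143 143 144 145 144
  155 168 168 167 167 167 172 170 168 171]
 [234 233 233 236 237 237 238 237 246 249 220 179 176 145 167 148 153 155
  167 168 168 167 166 167 171 170 168 170]
 [247 246 246 247 248 249 249 248 246 248 248 248 248 190 238 166 166 165
  166 168 168 167 167 167 170 171 168 170]]
```

```bash
python3 -c "
from station import job_done
print(job_done())"
```

```text
the job is handed in; nothing more can be done
None
```

I closed both pots with their lids and handed the job in with the thermometer held about 3° off vertical on the wide lid's spot, pressing about 4.5 N with the spring tip in about 6 mm (my estimates; no verdict was returned).

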